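Find the soft purge plug by feel and plug the pipe with it

TASK

The pipe on the flange is ready for purging and must be plugged. Of the three purge plugs on the bench, two have been baked hard by heat and one is still soft; they look alike and only a pinch between the fingers can tell. Push the soft one into the pipe's mouth, straight and fully home with its shoulder down on the rim, and put both hard ones into the scrap tray. The pipe is only tacked, so never push on it with more than about 25 N, and do not pinch a plug with more than about 30 N.

Things in the scene. Friction and masses are not known exactly. Their poses are not given: they have to be found in the camera images.
- plug_1: dark rubber purge plug, 54 mm tall, about 100 g, upright on its nose. Top 30 mm: square head 50 x 50 mm, its four like faces square to the plug's x and y. Below it a round body, 47 mm across, tapering over the lowest 12 mm to a 34 mm nose. The head's underside, 24 mm above the nose, is the shoulder. Origin: centre of the nose's underside; z up the plug. Any of the three may be the soft one.
- plug_2: a second plug, same size, look and axes as plug_1. How they feel: pinched across two opposite faces of the head with 6 N or more, the soft plug's head narrows from 50 to about 40 mm (each side yields about 1 mm per newton, 5 mm at most) and springs back; a baked one narrows by 3 mm at most. The round body yields together with the head.
- plug_3: a third plug, same size, look and axes as plug_1. To push a plug home hold it by the head with the fingertips above the shoulder: fingers on the squeezed head lie closer to the axis than the pipe's outside and would land on its rim. It may also be pushed from above, on top of the head.
- pipe_job: upright steel pipe, 48 mm outside, 42 mm bore, on a round flange 112 mm across and 12 mm thick. Two low steel straps hold it to the bench (36 mm high, to 97 mm from the axis along its +y and -y); a brass gas inlet sticks out of the pipe along +x (to 49 mm from the axis, 40 mm up). It does not move. Origin: on the pipe's axis at bench level; z up.
- pipe_mouth (a point): centre of the pipe's mouth, level with its rim, 78 mm above the bench; z up out of the pipe. Only the soft plug goes in: its body is squeezed from 47 to 42 mm, against a push of up to about 20 N (less while the head is held squeezed); a hard one sticks at the mouth. Home, the shoulder rests on the rim, the nose 24 mm below it, the 30 mm head above it.
- scrap_tray: open grey sheet-steel scrap tray, 125 (x) x 170 (y) mm outside, 45 mm high, walls and floor 3 mm, a rusty bolt lying inside at the middle of its -x side; 0.9 kg, loose on the bench. Origin: centre of its underside; z up.
Things that resemble listed ones, but are neither listed nor needed, are in the scene too. Leave any blue or red look-alike of the plug_1 alone.

How it is judged:
By the outcome, as a careful person would: the job done as asked, in the order asked, and still so for the second after the job is handed in, with the robot touching nothing.
It also fails if it takes over 70 s, if anything falls off the work surface, if the arm or the gripper's body presses on something with over 40 N, if the wrist force passes 120 N, or if a joint passes its speed limit or range.

ROBOT

A 6-joint arm with a two-finger parallel gripper is mounted at the origin on a cart in front of the work surface, level with it; the furniture and walls round the work are solid. World frame = base frame: x ahead of the robot, y to its left, z up, the work surface at z = 0. Lengths are in mm, angles in rad, forces in N, time in s.
With the tool pointing down it reaches from about 350 to 875 mm from the base axis. Payload 4.2 kg.
Tool frame: the origin (TCP) lies on the mounting face of the last link; the fingertips stand 173 mm ahead of it and the grasp point (between the pads) lies grip_point_offset ahead of it (grip_point_offset is the distance from the TCP to the grasp point, in mm); z points along the fingers, y is the line along which they close (so a half turn about z gives the same grasp; the last joint's range is limited). The gripper opens to 85 mm and grips with 20 to 120 N. Pads are 22 mm wide; open, the fingers measure 114 mm over their backs; the gripper's body (76 mm by 85 mm) begins 54 mm behind the grasp point. The pads swing forward as they close: fully open they stand 13 mm farther back than shut.
Start: joints at [1.469, 0.385, 0.008, 0, -1.194, -0.259], TCP at [220.606, 584.75, 404.712] pointing down, gripper open.
Joint ranges: [-3.14, 3.14], [-1.21, 2.06], [-1.07, 1.41], [-3.16, 2.05], [-2.99, -0.16], [-3.1, 3.1]. Speed limits (rad/s): [2.79, 2.79, 3.14, 3.14, 3.14, 3.14].

INTERFACE

Orientations are given as a unit quaternion [x, y, z, w].
In Python, from bench import read_state, get_image, job_done, recognise, place_of, grip_point_offset gives the robot as it stands. The module is installed in compiled form; this text tells all that it offers.
- The arm moves only by the tool carry_out, never from a script. Its arguments are lists of equal length, an entry for each row: "slide": the shift along the tool's x, y, z in m, a list of three; "roll": the turn about the tool's z in degrees; "claw": the finger opening in m, from 0 to 0.0854. A call has 1 to 8 rows; each row is the pose to reach, as a shift and turn from the pose commanded when the call began, along the tool's axes at that moment; what a row does not reach only later rows make up. A row lasts 1/8 s, in which the tool goes at most 62.5 mm and 10.7 degrees, less where a joint would pass 70% of its speed; a pose out of reach is approached as far as the arm can. A call with a gripper value outside its range is refused whole. The fingers move at their own pace and stop on an object; the grip force is fixed at half the most. Time passes only in rows, so rows that repeat a pose let the fingers close. It gives the time, the measured TCP pose, the force, the opening and the grip force at its end, in the units of the state.
- read_state(): the state, without advancing time (a new reading comes with each control period).
- get_image(name): name is "scene" or "top" or "wrist"; returns a dict with "img" (480x640x3 uint8, red, green, blue), "z_map" (480x640 float32, mm along the optical axis (not along the pixel's ray), 0 where there is no reading), "mtx" (3x3 intrinsics, pixels), "world_from_camera" (4x4, takes a point from camera to world coordinates); the wrist camera has in their place "T_tool_cam" (4x4, takes a point from camera to tool coordinates, whose origin is the TCP and whose axes are the flange's). Camera axes: x right, y up, looking along -z (the intrinsics and any distortion apply to the point x, -y, -z); pixel columns grow to the right and rows downward; lengths in mm; the calibration is good to about 2 mm. A picture is of the moment at which its call begins: read the wrist's pose just before it.
- job_done(): hands the job in; it is judged then, once.
Trained networks look in a picture, given as the dict that the camera call returned (one of the last four; its "shot" number tells which), for a name from the list of things; names that differ only in an ending like _2 or _b are one class to them, and where a whole thing is asked for, a point or a joint stands for the part that bears it (a point fixed in the world has none). Each returns a list of dicts, best first, with "conf" (0 to 1); they miss things now and then, are a little off and sometimes report something else, mostly with a low value. They report only what shows in the picture. A call takes as long as a camera call. They do not tell look-alikes from the thing itself.
- recognise(picture, thing): "at" ([column, row] in pixels, amid what is visible of it).
- place_of(picture, thing): "at" ([column, row] in pixels: a listed point, or the origin of a listed thing).
The state is a dict: "clock": time; "joints": joint angles; "joint_vel": joint speeds; "joint_efforts": joint torques, N m; "position": TCP position; "ee_rot": TCP orientation; "contact_force": force on the tool from outside, world axes, zero at the start; "wrist_torque": the same for the moment, N m; "gripper_width": finger opening in mm; "grasp_force": force on a finger pad.
Only numpy, scipy, OpenCV 4.12 (cv2) and the standard library are available. Lean on these libraries where they do the work, as an engineer would, in place of code of your own. Each camera call takes 0.05 s, during which the arm holds its last target. There are 200 camera calls.

## Working session

There is one attempt and no reset: what is moved stays moved. The work goes in short steps, Python scripts to look and compute and a tool call to move; the robot and the scene stay as the last step left them, time stands still between calls to the robot, and variables do not carry over. Pictures are saved under pics/ and viewed, at most 10 in all, crops included, and the job is handed in when it is done.

Besides the shell and the picture viewer there is one more tool, called as name([rows], argument=value, ...), one row to a line, values as JSON. carry_out: Moves the arm, as the interface text tells. Its arguments: {"type":"object","properties":{"slide":{"type":"array"},"roll":{"type":"array"},"claw":{"type":"array"}},"required":["slide","roll","claw"]}

```bash
mkdir -p pics
cat > h.py <<'E'
import numpy as np, cv2
from bench import *
from scipy.spatial.transform import Rotation as R
def cam2w(p):
    if 'world_from_camera' in p: return np.array(p['world_from_camera'])
    s=p['st']; T=np.eye(4); T[:3,:3]=R.from_quat(s['ee_rot']).as_matrix(); T[:3,3]=s['position']
    return T@np.array(p['T_tool_cam'])
def shot(n):
    s=read_state(); p=get_image(n); p['st']=s; return p
def ray(p,at):
    K=np.array(p['mtx']); x=(at[0]-K[0,2])/K[0,0]; y=(at[1]-K[1,2])/K[1,1]
    T=cam2w(p); return T[:3,3], T[:3,:3]@np.array([x,-y,-1.])
def atz(p,at,z):
    o,d=ray(p,at); return o+d*(z-o[2])/d[2]
def cloud(p):
    K=np.array(p['mtx']); v,u=np.mgrid[:480,:640]; Z=p['z_map']
    P=np.stack([(u-K[0,2])/K[0,0]*Z,-(v-K[1,2])/K[1,1]*Z,-Z],-1)
    T=cam2w(p); W=P@T[:3,:3].T+T[:3,3]; W[Z<=0]=np.nan; return W
def save(p,n): cv2.imwrite('pics/'+n,p['img'][:,:,::-1])
E
python3 - <<'E'
from h import *
print(grip_point_offset, {k:np.round(v,3) for k,v in read_state().items()})
for n in ('top','scene'):
    p=shot(n); save(p,n+'.png'); W=cloud(p); print(n,[k for k in p], np.round(cam2w(p)[:3,3]))
    for t in ('plug_1','pipe_job','pipe_mouth','scrap_tray'):
        for f in (recognise,place_of):
            for d in f(p,t):
                a=d['at']; c,r=int(round(a[0])),int(round(a[1]))
                print(t,f.__name__,np.round(a),round(d['conf'],2),np.round(W[min(r,479),min(c,639)]), np.round(atz(p,a,78 if t=='pipe_mouth' else 0)))
E
```

```text
154.70000000000002 {'clock': np.float64(0.0), 'joints': array([ 1.469,  0.386,  0.007, -0.   , -1.194, -0.259]), 'joint_vel': array([-0.001,  0.001,  0.001, -0.001, -0.   , -0.   ]), 'joint_efforts': array([ 1.0000e-03, -3.9228e+01,  1.8840e+01,  4.1860e+00, -5.0000e-03,
        0.0000e+00]), 'position': array([220.525, 584.579, 403.612]), 'ee_rot': array([ 0.984, -0.18 , -0.   ,  0.001]), 'contact_force': array([-0.968,  0.134,  0.103]), 'wrist_torque': array([ 0.013, -0.022, -0.032]), 'grasp_force': np.float64(0.0), 'gripper_width': np.float64(85.302)}
top ['img', 'z_map', 'mtx', 'world_from_camera', 'shot', 'st'] [ 395.  362. 1449.]
plug_1 call [160. 282.] 0.91 [375. 736.  54.] [373. 751.   0.]
plug_1 call [457. 252.] 0.82 [448.  -1.  55.] [449. -15.   0.]
plug_1 call [345. 264.] 0.81 [419. 278.  57.] [421. 273.   0.]
plug_1 call [410. 259.] 0.65 [431. 116.  54.] [433. 108.   0.]
plug_1 call [200. 296.] 0.6 [340. 637.  51.] [338. 646.   0.]
plug_1 call [165. 280.] 0.92 [380. 723.  57.] [379. 737.   0.]
plug_1 call [205. 301.] 0.77 [328. 625.  53.] [326. 635.   0.]
plug_1 call [455
[... 1182 characters left out ...]
366.] 0.77 [355. 750.  18.] [373. 742.   0.]
plug_1 call [264. 355.] 0.65 [317. 650.  14.] [331. 643.   0.]
plug_1 call [368. 276.] 0.64 [405. 290.   8.] [415. 280.   0.]
pipe_job call [377. 219.] 0.7 [592.  78.  31.] [638.  33.   0.]
pipe_job call [376. 225.] 0.72 [592.  81.  12.] [610.  63.   0.]
pipe_mouth call [377. 219.] 0.73 [592.  78.  31.] [520. 151.  78.]
pipe_mouth call [376. 202.] 0.8 [630.  47.  64.] [608.  70.  78.]
scrap_tray call [312. 248.] 0.79 [552. 350.  46.] [619. 300.   0.]
scrap_tray call [308. 250.] 0.75 [554. 361.  44.] [618. 314.   0.]
scrap_tray call [377. 227.] 0.57 [579.  90.  13.] [597.  71.   0.]
scrap_tray call [377. 200.] 0.33 [624.  49.  73.] [743. -70.   0.]
```

View pics/top.png

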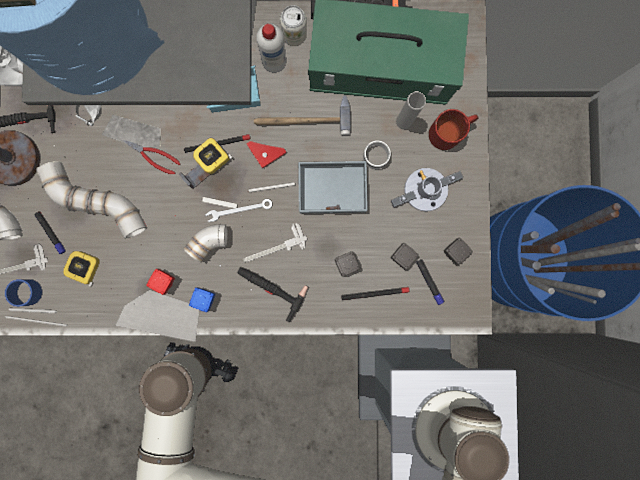

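View pics/scene.png

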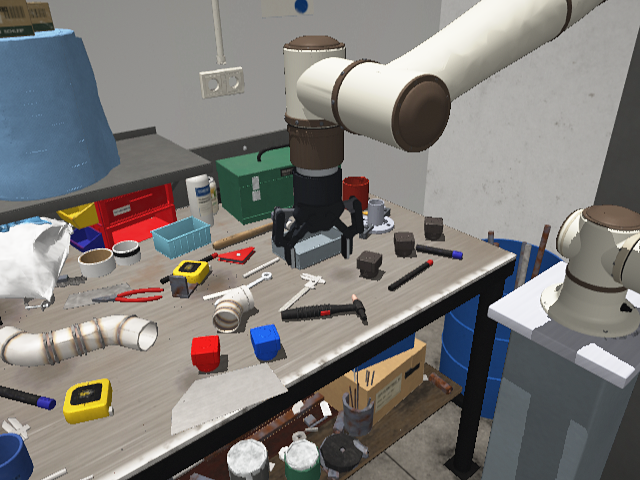

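Dark plugs in the top view: (347,264), (405,257) and (458,251). Red (160,282) and blue (201,299) are decoys. The tray is at (333,188) and the pipe at (428,188). Next I'll get the exact plug poses and the tray and pipe from depth.

Run:
```python
from h import *
p=shot('top'); W=cloud(p)
def rect(m,name):
    P=W[m][:,:2].astype(np.float32); (c,s,a)=cv2.minAreaRect(P); print(name,len(P),np.round(c,1),np.round(s,1),round(a,1),'zmed',np.round(np.median(W[m][:,2]),1),'mean',np.round(P.mean(0),1))
for n,(x,y) in {'A':(419,278),'B':(434,118),'C':(447,1)}.items():
    rect((np.hypot(W[...,0]-x,W[...,1]-y)<50)&(W[...,2]>46)&(W[...,2]<65),n)
rect((np.abs(W[...,0]-612)<90)&(np.abs(W[...,1]-307)<110)&(W[...,2]>38)&(W[...,2]<50),'tray')
rect((np.hypot(W[...,0]-610,W[...,1]-70)<60)&(W[...,2]>70)&(W[...,2]<84),'rim')
rect((np.hypot(W[...,0]-610,W[...,1]-70)<110)&(W[...,2]>28)&(W[...,2]<60),'straps')
c=cv2.resize(p['img'][140:320,280:500],None,fx=3.4,fy=3.3,interpolation=cv2.INTER_CUBIC); cv2.imwrite('pics/crop.png',c[:,:,::-1])
s=read_state(); print(R.from_quat(s['ee_rot']).as_matrix().round(3), s['position'])
```

```text
A 399 [420.7 272.1] [49.8 49.9] 23.7 zmed 54.2 mean [420.9 272.3]
B 404 [440.  127.8] [50.  51.2] 50.6 zmed 54.6 mean [439.4 128.6]
C 408 [452.4  -6.4] [50.4 51.8] 41.8 zmed 54.7 mean [452.1  -5.5]
tray 413 [625.4 294.9] [146.4 198.2] 1.7 zmed 46.3 mean [622.  299.7]
rim 98 [612.7  64.7] [47.  46.2] 45.1 zmed 76.6 mean [612.9  65.7]
straps 197 [625.7  60.7] [ 71.3 162.8] 12.0 zmed 37.8 mean [619.6  64.6]
[[ 0.936 -0.353 -0.   ]
 [-0.353 -0.936  0.   ]
 [-0.    -0.    -1.   ]] [220.58884464 584.75310509 404.7521055 ]
```

View pics/crop.png

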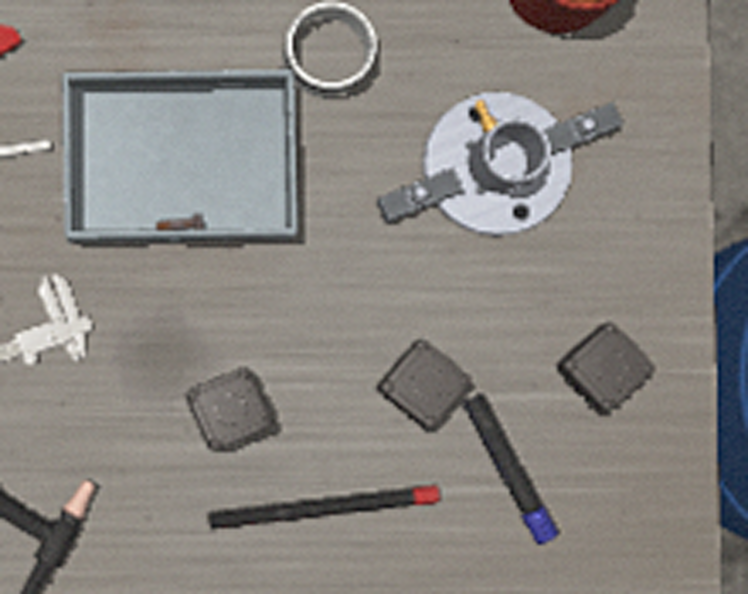

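Plugs A (421,272, 24°), B (440,128, 51°) and C (452,-6, 42°) stand upright at z = 54. The crop shows a marker against B's right corner and the bolt at the near side of the tray. I'll move above A first.

carry_out([
  [0.2976,0.222,0.104],
  [0.2976,0.222,0.104],
  [0.2976,0.222,0.104],
  [0.2976,0.222,0.104],
  [0.2976,0.222,0.104],
  [0.2976,0.222,0.104],
  [0.2976,0.222,0.104],
  [0.2976,0.222,0.104],
], roll=[-44.4,-44.4,-44.4,-44.4,-44.4,-44.4,-44.4,-44.4], claw=[0.072,0.072,0.072,0.072,0.072,0.072,0.072,0.072])

```text
clock: 1.95
position: [421.1, 271.7, 300.8]
ee_rot: [0.979, 0.205, 0.0, -0.0]
contact_force: [0.1, 0.1, 0.4]
gripper_width: 72.2
grasp_force: 0.0
```

carry_out([
  [0,0,0.05],
  [0,0,0.1],
  [0,0,0.1],
  [0,0,0.1],
  [0,0,0.1],
  [0,0,0.1],
  [0,0,0.1],
], roll=[0,0,0,0,0,0,0], claw=[0.072,0.072,0.072,0.056,0.054,0.051,0.05])

```text
clock: 2.82
position: [420.9, 272.3, 201.8]
ee_rot: [0.979, 0.206, 0.001, -0.001]
contact_force: [-0.2, 0.9, 0.2]
gripper_width: 50.4
grasp_force: 0.5
```

carry_out([
  [0,0,0],
  [0,0,0],
  [0,0,0],
  [0,0,0],
], roll=[0,0,0,0], claw=[0.0495,0.049,0.048,0.048])

```text
clock: 3.32
position: [420.9, 272.2, 201.3]
ee_rot: [0.979, 0.206, 0.0, -0.0]
contact_force: [-0.5, 0.3, 4.8]
gripper_width: 48.8
grasp_force: 22.4
```

A is hard: 22 N at 48.8 mm. Moving to B.

carry_out([
  [0,0,0],
  [0,0,-0.06],
  [0,0,-0.07],
  [-0.02,0.07,-0.07],
  [-0.0405,0.1399,-0.07],
  [-0.0405,0.1399,-0.07],
  [-0.0405,0.1399,-0.07],
  [-0.0405,0.1399,-0.07],
], roll=[0,0,0,-10,-20,-26.9,-26.9,-26.9], claw=[0.072,0.072,0.072,0.072,0.072,0.072,0.072,0.072])

```text
clock: 4.32
position: [439.9, 127.9, 270.4]
ee_rot: [0.904, 0.427, -0.0, 0.0]
contact_force: [0.5, 0.7, 0.5]
gripper_width: 72.0
grasp_force: 0.0
```

carry_out([
  [0,0,0.05],
  [0,0,0.071],
  [0,0,0.071],
  [0,0,0.071],
  [0,0,0.071],
  [0,0,0.071],
  [0,0,0.071],
  [0,0,0.071],
], roll=[0,0,0,0,0,0,0,0], claw=[0.072,0.072,0.066,0.056,0.053,0.05,0.048,0.048])

```text
clock: 5.32
position: [440.1, 127.8, 200.2]
ee_rot: [0.904, 0.428, 0.001, -0.0]
contact_force: [-0.1, 1.4, 1.5]
gripper_width: 47.9
grasp_force: 1.4
```

carry_out([
  [0,0,0],
  [0,0,0],
  [0,0,0],
  [0,0,0],
  [0,0,0],
], roll=[0,0,0,0,0], claw=[0.044,0.042,0.041,0.0405,0.0405])

```text
clock: 5.95
position: [440.2, 127.8, 200.3]
ee_rot: [0.904, 0.428, 0.001, 0.0]
contact_force: [-1.1, 0.2, 6.4]
gripper_width: 40.4
grasp_force: 5.1
```

B is soft (40.4 mm at 5 N). I'll grip a bit firmer, lift, and go over the pipe.

carry_out([
  [0,0,0],
  [0,0,0],
  [0,0,-0.03],
  [0,0,-0.08],
  [0,0,-0.12],
  [0,0,-0.12],
], roll=[0,0,0,0,0,0], claw=[0.0395,0.0395,0.0395,0.0395,0.0395,0.0395])

```text
clock: 6.7
position: [440.3, 127.8, 322.3]
ee_rot: [0.904, 0.428, 0.003, -0.001]
contact_force: [-0.0, 0.0, -1.5]
gripper_width: 39.4
grasp_force: 5.4
```

carry_out([
  [0.02,0.05,0],
  [0.035,0.1,0],
  [0.05,0.15,0],
  [0.0607,0.1734,0],
  [0.0607,0.1734,0],
  [0.0607,0.1734,0],
  [0.0607,0.1734,0],
], roll=[0,0,0,0,0,0,0], claw=[0.0395,0.0395,0.0395,0.0395,0.0395,0.0395,0.0395])

```text
clock: 7.58
position: [611.5, 64.9, 319.3]
ee_rot: [0.904, 0.428, -0.001, -0.0]
contact_force: [0.0, -0.0, -1.3]
gripper_width: 39.7
grasp_force: 5.4
```

Run:
```python
from h import *
p=shot('wrist'); save(p,'w1.png'); print(p['st']['grasp_force'],p['st']['gripper_width'])
W=cloud(p)
for t,z in (('pipe_mouth',78),('plug_1',100)):
    for d in place_of(p,t): print(t,np.round(d['at']),round(d['conf'],2),np.round(atz(p,d['at'],z),1))
q=shot('scene'); c=cv2.resize(q['img'][130:280,280:480],None,fx=4,fy=4); cv2.imwrite('pics/s1.png',c[:,:,::-1])
for n,q in (('w',p),):
  for lo,hi in ((72,84),(148,182),(95,105)):
    m=(np.hypot(W[...,0]-612,W[...,1]-65)<45)&(W[...,2]>lo)&(W[...,2]<hi)
    if m.sum()>5: print(lo,hi,m.sum(),cv2.minAreaRect(W[m][:,:2].astype(np.float32)),np.median(W[m][:,2]))
```

```text
5.4446080327034 39.66836630035416
pipe_mouth [323. 258.] 0.87 [613.9  65.9  78. ]
plug_1 [324. 288.] 0.96 [607.4  57.5 100. ]
72 84 632 ((621.2636108398438, 74.74176788330078), (27.24158477783203, 47.2137451171875), 49.43312454223633) 77.22477773034093
148 182 16464 ((613.1681518554688, 66.6488037109375), (51.11178207397461, 67.13824462890625), 51.70823669433594) 172.39348402335065
```

View pics/w1.png

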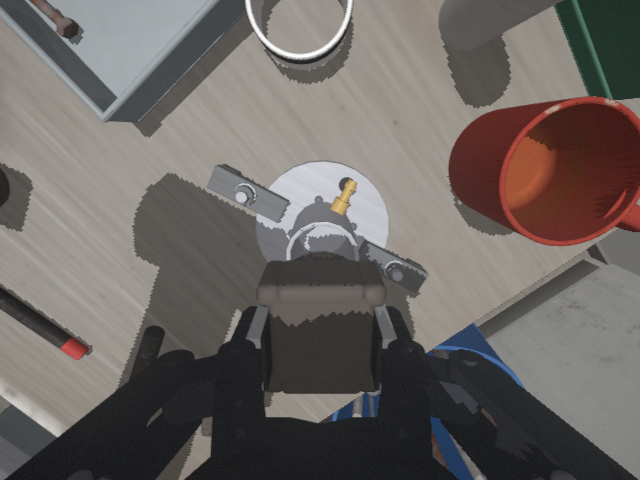

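View pics/s1.png

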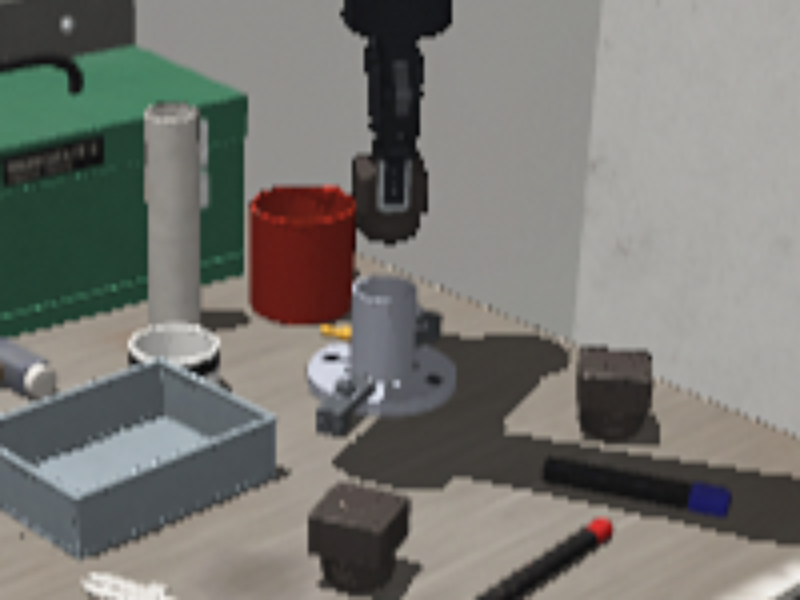

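The wrist view shows the plug held straight at (320,320), just over the pipe mouth at (323,243). The scene crop confirms it is upright. I'll nudge it 1 mm and descend to just above the mouth with a firmer grip.

carry_out([
  [0.001,0,0],
  [0.001,0,0.02],
  [0.001,0,0.038],
  [0.001,0,0.038],
  [0.001,0,0.038],
], roll=[0,0,0,0,0], claw=[0.039,0.039,0.039,0.039,0.039])

```text
clock: 8.4
position: [613.4, 65.5, 282.5]
ee_rot: [0.904, 0.428, 0.001, 0.0]
contact_force: [-0.1, -0.4, 0.0]
gripper_width: 38.8
grasp_force: 8.0
```

carry_out([
  [0,0,0.003],
  [0,0,0.006],
  [0,0,0.009],
  [0,0,0.011],
  [0,0,0.011],
], roll=[0,0,0,0,0], claw=[0.039,0.039,0.039,0.039,0.039])

```text
clock: 9.02
position: [613.2, 65.3, 270.7]
ee_rot: [0.904, 0.428, 0.0, 0.0]
contact_force: [0.3, -1.4, -0.7]
gripper_width: 39.2
grasp_force: 8.0
```

carry_out([
  [0,0,0.002],
  [0,0,0.004],
  [0,0,0.005],
  [0,0,0.005],
], roll=[0,0,0,0], claw=[0.039,0.039,0.039,0.039])

```text
clock: 9.52
position: [613.1, 65.3, 265.5]
ee_rot: [0.904, 0.428, -0.0, -0.0]
contact_force: [1.0, -0.7, 0.6]
gripper_width: 39.1
grasp_force: 8.1
```

carry_out([
  [0,0,0.001],
  [0,0,0.003],
  [0,0,0.004],
  [0,0,0.004],
], roll=[0,0,0,0], claw=[0.039,0.039,0.039,0.039])

```text
clock: 10.02
position: [613.0, 65.3, 261.5]
ee_rot: [0.904, 0.428, -0.0, -0.0]
contact_force: [0.6, -0.2, -0.0]
gripper_width: 39.2
grasp_force: 8.1
```

Sliding in freely while squeezed. About 7 mm remains.

carry_out([
  [0,0,0.002],
  [0,0,0.004],
  [0,0,0.005],
  [0,0,0.005],
], roll=[0,0,0,0], claw=[0.039,0.039,0.039,0.039])

```text
clock: 10.52
position: [613.1, 65.3, 256.5]
ee_rot: [0.904, 0.428, -0.0, -0.0]
contact_force: [0.4, -1.3, 2.1]
gripper_width: 38.8
grasp_force: 8.2
```

carry_out([
  [0,0,0.001],
  [0,0,0.002],
  [0,0,0.002],
], roll=[0,0,0], claw=[0.039,0.039,0.039])

```text
clock: 10.9
position: [613.1, 65.3, 254.6]
ee_rot: [0.904, 0.428, -0.0, 0.0]
contact_force: [0.1, 0.6, 1.6]
gripper_width: 39.3
grasp_force: 8.2
```

carry_out([
  [0,0,0.0005],
  [0,0,0.001],
  [0,0,0.001],
], roll=[0,0,0], claw=[0.039,0.039,0.039])

```text
clock: 11.28
position: [613.1, 65.3, 254.5]
ee_rot: [0.904, 0.428, 0.0, 0.0]
contact_force: [-1.9, -0.8, 6.3]
gripper_width: 39.2
grasp_force: 8.7
```

carry_out([
  [0,0,0.0005],
  [0,0,0.001],
  [0,0,0.001],
], roll=[0,0,0], claw=[0.039,0.039,0.039])

```text
clock: 11.65
position: [613.1, 65.3, 254.4]
ee_rot: [0.904, 0.428, 0.0, 0.0]
contact_force: [-3.5, 0.1, 9.3]
gripper_width: 39.2
grasp_force: 9.2
```

The shoulder is on the rim (254.4, as predicted). Release, retreat sideways and up, then check.

carry_out([
  [0,0,0],
  [0,0,0],
  [0,0,0],
  [0,0,-0.03],
  [0,0,-0.09],
  [-0.1,0,-0.09],
  [-0.15,0,-0.09],
  [-0.15,0,-0.09],
], roll=[0,0,0,0,0,0,0,0], claw=[0.05,0.06,0.068,0.07,0.07,0.07,0.07,0.07])

```text
clock: 12.65
position: [515.8, -52.5, 342.8]
ee_rot: [0.904, 0.427, -0.0, -0.0]
contact_force: [0.4, 0.4, -0.0]
gripper_width: 69.9
grasp_force: 0.0
```

Run:
```python
from h import *
for n in ('wrist','top'):
    p=shot(n); W=cloud(p); save(p,'f_'+n+'.png')
    m=(np.hypot(W[...,0]-613,W[...,1]-65.5)<45)&(W[...,2]>98)&(W[...,2]<135)
    P=W[m]; 
    if len(P)<20: print(n,len(P)); continue
    print(n,len(P),cv2.minAreaRect(P[:,:2].astype(np.float32)))
    t=P[np.abs(P[:,2]-np.percentile(P[:,2],80))<3]; A=np.c_[t[:,:2]-[613,65.5],np.ones(len(t))]; print('plane',np.linalg.lstsq(A,t[:,2],rcond=None)[0].round(4))
    for nm,(x,y) in {'A':(421,272),'C':(452.4,-6.4)}.items():
        m=(np.hypot(W[...,0]-x,W[...,1]-y)<50)&(W[...,2]>46)&(W[...,2]<65)
        if m.sum()>50: print(nm,m.sum(),cv2.minAreaRect(W[m][:,:2].astype(np.float32)))
```

```text
wrist 3217 ((603.3624877929688, 53.21046447753906), (15.28304386138916, 49.60041046142578), 50.3078498840332)
plane [5.69000e-02 7.04000e-02 1.08884e+02]
C 3845 ((453.59442138671875, -4.0204010009765625), (50.33255386352539, 50.0835075378418), 42.39589309692383)
top 397 ((613.0816040039062, 64.72239685058594), (48.597633361816406, 50.12907409667969), 50.549251556396484)
plane [-5.100000e-03  1.200000e-03  1.105843e+02]
A 400 ((420.8471984863281, 270.7752685546875), (49.86994552612305, 49.99894714355469), 23.253177642822266)
```

View pics/f_wrist.png

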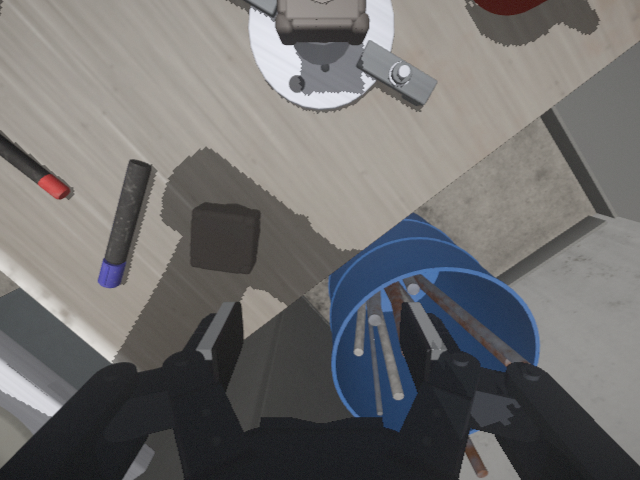

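The wrist view shows the soft plug seated at (322,20), and C at (225,238). The top camera reads the head about 2 mm above nominal, so I'll press gently from above with closed fingers.

carry_out([
  [0.06,0,0],
  [0.12,0,0],
  [0.15,0,0],
  [0.15,0,0.02],
  [0.15,0,0.053],
  [0.15,0,0.053],
  [0.15,0,0.053],
], roll=[0,0,0,0,0,0,0], claw=[0.0,0.0,0.0,0.0,0.0,0.0,0.0])

```text
clock: 13.62
position: [614.0, 66.0, 290.5]
ee_rot: [0.904, 0.428, 0.001, 0.0]
contact_force: [-0.3, 0.3, 0.3]
gripper_width: -0.1
grasp_force: 0.0
```

carry_out([
  [0,0,0.002],
  [0,0,0.004],
  [0,0,0.005],
  [0,0,0.005],
], roll=[0,0,0,0], claw=[0.0,0.0,0.0,0.0])

```text
clock: 14.12
position: [613.0, 65.2, 284.9]
ee_rot: [0.904, 0.427, 0.0, 0.0]
contact_force: [0.2, -0.1, 0.4]
gripper_width: 0.2
grasp_force: 0.0
```

carry_out([
  [0,0,0.001],
  [0,0,0.002],
  [0,0,0.002],
], roll=[0,0,0], claw=[0.0,0.0,0.0])

```text
clock: 14.5
position: [613.0, 65.3, 282.5]
ee_rot: [0.904, 0.428, -0.0, -0.0]
contact_force: [-0.4, 0.2, 0.3]
gripper_width: 0.2
grasp_force: 0.0
```

carry_out([
  [0,0,0.0005],
  [0,0,0.001],
  [0,0,0.001],
], roll=[0,0,0], claw=[0.0,0.0,0.0])

```text
clock: 14.88
position: [613.1, 65.3, 282.2]
ee_rot: [0.904, 0.428, 0.0, 0.0]
contact_force: [-2.0, 0.5, 2.8]
gripper_width: -0.1
grasp_force: 1.8
```

carry_out([
  [0,0,0.0005],
  [0,0,0.001],
  [0,0,0.0015],
  [0,0,0.0015],
], roll=[0,0,0,0], claw=[0.0,0.0,0.0,0.0])

```text
clock: 15.38
position: [613.1, 65.3, 282.2]
ee_rot: [0.904, 0.428, 0.0, 0.0]
contact_force: [-4.4, 0.8, 10.3]
gripper_width: 0.0
grasp_force: 4.9
```

carry_out([
  [0,0,0.0005],
  [0,0,0.001],
  [0,0,0.0015],
  [0,0,0.0015],
], roll=[0,0,0,0], claw=[0.0,0.0,0.0,0.0])

```text
clock: 15.88
position: [613.1, 65.4, 282.0]
ee_rot: [0.904, 0.428, 0.001, 0.001]
contact_force: [-6.3, 0.3, 15.8]
gripper_width: 0.0
grasp_force: 7.8
```

carry_out([
  [0,0,0.0005],
  [0,0,0.001],
  [0,0,0.0013],
  [0,0,0.0013],
], roll=[0,0,0,0], claw=[0.0,0.0,0.0,0.0])

```text
clock: 16.38
position: [613.0, 65.4, 282.0]
ee_rot: [0.904, 0.428, 0.001, 0.001]
contact_force: [-8.3, 0.2, 19.7]
gripper_width: 0.1
grasp_force: 10.2
```

Stable at 19.7 N with no further travel, so it's home. As a height reference, I'll touch the top of C the same way, which should read 54 mm lower.

carry_out([
  [0,0,-0.03],
  [-0.04,-0.02,-0.05],
  [-0.09,-0.045,-0.05],
  [-0.14,-0.07,-0.03],
  [-0.156,-0.079,0.0],
  [-0.156,-0.079,0.04],
  [-0.156,-0.079,0.044],
  [-0.156,-0.079,0.044],
], roll=[0,0,0,4,8.4,8.4,8.4,8.4], claw=[0,0,0,0,0,0,0,0])

```text
clock: 17.38
position: [453.8, -4.9, 233.9]
ee_rot: [0.933, 0.36, 0.0, 0.0]
contact_force: [0.1, 0.4, 0.4]
gripper_width: 0.2
grasp_force: 0.0
```

carry_out([
  [0,0,0.001],
  [0,0,0.002],
  [0,0,0.003],
  [0,0,0.004],
  [0,0,0.005],
  [0,0,0.005],
], roll=[0,0,0,0,0,0], claw=[0,0,0,0,0,0])

```text
clock: 18.12
position: [453.0, -5.2, 228.3]
ee_rot: [0.933, 0.36, -0.0, -0.0]
contact_force: [0.4, -0.6, -0.4]
gripper_width: 0.2
grasp_force: 0.0
```

carry_out([
  [0,0,0.001],
  [0,0,0.002],
  [0,0,0.003],
  [0,0,0.003],
], roll=[0,0,0,0], claw=[0,0,0,0])

```text
clock: 18.62
position: [453.6, -5.1, 228.2]
ee_rot: [0.933, 0.361, 0.001, 0.001]
contact_force: [-6.0, -0.2, 23.3]
gripper_width: -0.3
grasp_force: 11.3
```

The difference is 53.8 mm, so the soft plug is fully home. Now grasp C.

carry_out([
  [0,0,-0.03],
  [0,0,-0.04],
  [0,0,-0.04],
  [0,0,-0.04],
  [0,0,0.0],
  [0,0,0.024],
  [0,0,0.024],
  [0,0,0.024],
], roll=[0,0,0,0,0,0,0,0], claw=[0.072,0.072,0.072,0.072,0.072,0.072,0.06,0.054])

```text
clock: 19.62
position: [453.4, -5.0, 201.6]
ee_rot: [0.933, 0.36, 0.0, 0.0]
contact_force: [-0.2, -0.2, 0.1]
gripper_width: 53.7
grasp_force: 0.0
```

carry_out([
  [0,0,0],
  [0,0,0],
  [0,0,0],
  [0,0,0],
], roll=[0,0,0,0], claw=[0.051,0.049,0.048,0.048])

```text
clock: 20.12
position: [453.3, -5.1, 202.4]
ee_rot: [0.933, 0.36, 0.001, 0.0]
contact_force: [-1.4, -0.2, 6.0]
gripper_width: 48.5
grasp_force: 22.1
```

C is hard (22 N). Quick precise tray fix before carrying.

Run:
```python
from h import *
p=shot('top'); W=cloud(p)
for x0,x1,y0,y1 in ((540,690,240,380),(535,640,210,405)):
    m=(W[...,0]>x0)&(W[...,0]<x1)&(W[...,1]>y0)&(W[...,1]<y1)&(W[...,2]>40)&(W[...,2]<50)
    P=W[m]; print(len(P),np.percentile(P[:,0],[2,98]).round(),np.percentile(P[:,1],[2,98]).round(),cv2.minAreaRect(P[:,:2].astype(np.float32)))
for a in ((299,162),(367,162),(299,214),(367,214)): print(a,atz(p,a,45).round())
b=(np.abs(W[...,0]-612)<50)&(np.abs(W[...,1]-307)<70)&(W[...,2]>8)&(W[...,2]<30); print('bolt',np.percentile(W[b][:,:2],[5,95],axis=0).round() if b.sum()>3 else b.sum())
```

```text
191 [552. 679.] [243. 377.] ((615.7158203125, 310.04376220703125), (138.60946655273438, 128.31455993652344), 89.97500610351562)
208 [552. 636.] [221. 392.] ((594.617431640625, 306.34503173828125), (171.47891235351562, 86.27764129638672), 89.85660552978516)
(299, 162) [677. 392.  45.]
(367, 162) [676. 220.  45.]
(299, 214) [545. 392.  45.]
(367, 214) [544. 221.  45.]
bolt [[564. 248.]
 [655. 364.]]
```

carry_out([
  [0,0,-0.03],
  [0,0,-0.08],
  [0,0,-0.12],
  [0,0,-0.12],
], roll=[0,0,0,0], claw=[0.048,0.048,0.048,0.048])

```text
clock: 20.68
position: [453.7, -5.0, 324.7]
ee_rot: [0.933, 0.36, 0.004, 0.0]
contact_force: [0.1, -0.6, -0.7]
gripper_width: 48.6
grasp_force: 21.9
```

```bash
python3 -c "
from h import *
print(np.degrees(read_state()['joints']).round(1))"
```

```text
[ 20.   10.  -29.5   0.  -50.  112.2]
```

carry_out([
  [0.05,-0.015,0],
  [0.1,-0.03,0],
  [0.155,-0.045,0],
  [0.21,-0.06,0],
  [0.26,-0.075,0],
  [0.3028,-0.0887,0],
  [0.3028,-0.0887,0],
  [0.3028,-0.0887,0],
], roll=[-8,-16,-24,-32,-40,-47.8,-47.8,-47.8], claw=[0.048,0.048,0.048,0.048,0.048,0.048,0.048,0.048])

```text
clock: 21.68
position: [617.1, 263.7, 319.4]
ee_rot: [0.707, 0.707, -0.002, -0.001]
contact_force: [-0.4, 0.8, -1.5]
gripper_width: 48.2
grasp_force: 21.9
```

carry_out([
  [0,0,0.05],
  [0,0,0.09],
  [0,0,0.105],
  [0,0,0.112],
  [0,0,0.112],
  [0,0,0.112],
], roll=[0,0,0,0,0,0], claw=[0.048,0.048,0.048,0.048,0.048,0.048])

```text
clock: 22.42
position: [618.1, 264.3, 211.2]
ee_rot: [0.707, 0.707, 0.002, 0.0]
contact_force: [0.1, 0.1, -1.3]
gripper_width: 48.1
grasp_force: 21.9
```

carry_out([
  [0,0,0.003],
  [0,0,0.005],
  [0,0,0.005],
  [0,0,0.005],
  [0,0,0.005],
  [0,0,-0.05],
  [0,0,-0.1],
  [0,0,-0.1],
], roll=[0,0,0,0,0,0,0,0], claw=[0.048,0.048,0.055,0.062,0.064,0.064,0.064,0.064])

```text
clock: 23.42
position: [618.7, 264.6, 315.2]
ee_rot: [0.707, 0.708, 0.005, 0.001]
contact_force: [0.1, -0.1, 0.0]
gripper_width: 63.8
grasp_force: 0.0
```

carry_out([
  [0.001,-0.05,0],
  [0.003,-0.1,0],
  [0.005,-0.15,0.02],
  [0.007,-0.1975,0.045],
  [0.007,-0.1975,0.045],
  [0.007,-0.1975,0.045],
  [0.007,-0.1975,0.045],
  [0.007,-0.1975,0.045],
], roll=[10,20,30,40,50,60,66.5,66.5], claw=[0.072,0.072,0.072,0.072,0.072,0.072,0.072,0.072])

```text
clock: 24.42
position: [419.9, 270.7, 263.8]
ee_rot: [0.979, 0.204, -0.001, 0.0]
contact_force: [0.8, -0.7, -0.4]
gripper_width: 72.1
grasp_force: 0.0
```

carry_out([
  [0,0,0.04],
  [0,0,0.062],
  [0,0,0.062],
  [0,0,0.062],
  [0,0,0.062],
  [0,0,0.062],
  [0,0,0.062],
  [0,0,0.062],
], roll=[0,0,0,0,0,0,0,0], claw=[0.072,0.072,0.064,0.056,0.052,0.049,0.048,0.048])

```text
clock: 25.42
position: [420.4, 271.3, 203.6]
ee_rot: [0.979, 0.204, 0.001, -0.001]
contact_force: [-1.0, -0.6, 5.4]
gripper_width: 48.2
grasp_force: 21.7
```

carry_out([
  [0,0,-0.03],
  [0,0,-0.08],
  [0,0,-0.12],
  [0.05,0.002,-0.12],
  [0.1,0.004,-0.12],
  [0.15,0.006,-0.12],
  [0.19,0.008,-0.12],
  [0.2118,0.0085,-0.12],
], roll=[0,0,0,-10,-20,-30,-40,-50], claw=[0.048,0.048,0.048,0.048,0.048,0.048,0.048,0.048])

```text
clock: 26.42
position: [619.2, 347.9, 321.2]
ee_rot: [0.8, 0.6, -0.001, -0.0]
contact_force: [0.1, 1.0, -0.5]
gripper_width: 48.3
grasp_force: 21.5
```

carry_out([
  [0,0,0],
  [0,0,0],
  [0,0,0],
  [0,0,0],
], roll=[-8,-16.5,-16.5,-16.5], claw=[0.048,0.048,0.048,0.048])

```text
clock: 26.92
position: [617.6, 347.6, 322.2]
ee_rot: [0.708, 0.707, -0.0, -0.0]
contact_force: [-0.2, 0.4, -0.4]
gripper_width: 48.7
grasp_force: 21.5
```

carry_out([
  [0,0,0.05],
  [0,0,0.09],
  [0,0,0.108],
  [0,0,0.114],
  [0,0,0.114],
  [0,0,0.114],
], roll=[0,0,0,0,0,0], claw=[0.048,0.048,0.048,0.048,0.048,0.048])

```text
clock: 27.68
position: [618.2, 348.1, 210.4]
ee_rot: [0.707, 0.707, 0.002, 0.0]
contact_force: [-0.5, 0.5, -1.9]
gripper_width: 48.6
grasp_force: 21.5
```

carry_out([
  [0,0,0.001],
  [0,0,0.001],
  [0,0,0.001],
  [0,0,-0.05],
  [0,0,-0.1],
  [0,-0.05,-0.1],
  [0,-0.1,-0.1],
  [0,-0.15,-0.1],
], roll=[0,0,0,0,0,0,0,0], claw=[0.055,0.062,0.064,0.064,0.064,0.064,0.064,0.064])

```text
clock: 28.68
position: [466.3, 347.3, 308.7]
ee_rot: [0.707, 0.707, 0.0, -0.0]
contact_force: [-0.0, -0.1, -0.4]
gripper_width: 63.8
grasp_force: 0.0
```

Run:
```python
from h import *
p=shot('top'); W=cloud(p); c=cv2.resize(p['img'][140:320,280:500],None,fx=3.4,fy=3.3,interpolation=cv2.INTER_CUBIC); cv2.imwrite('pics/end.png',c[:,:,::-1])
for n,(x,y,h) in {'C':(618,264,57),'A':(618,348,57),'B':(613,65,108)}.items():
    m=(np.hypot(W[...,0]-x,W[...,1]-y)<38)&(abs(W[...,2]-h)<6)
    if m.sum(): print(n,m.sum(),cv2.minAreaRect(W[m][:,:2].astype(np.float32)),np.percentile(W[m][:,2],[5,50,95]).round(1))
```

```text
C 376 ((617.42919921875, 256.6345520019531), (60.55381393432617, 49.157997131347656), 89.89298248291016) [52.8 57.4 61.5]
A 366 ((617.5722045898438, 347.9806823730469), (47.67509460449219, 48.664512634277344), 89.70323944091797) [52.9 57.5 61.8]
B 376 ((613.2212524414062, 64.51831817626953), (48.59513854980469, 50.92911911010742), 50.105064392089844) [104.1 108.7 112.5]
```

View pics/end.png

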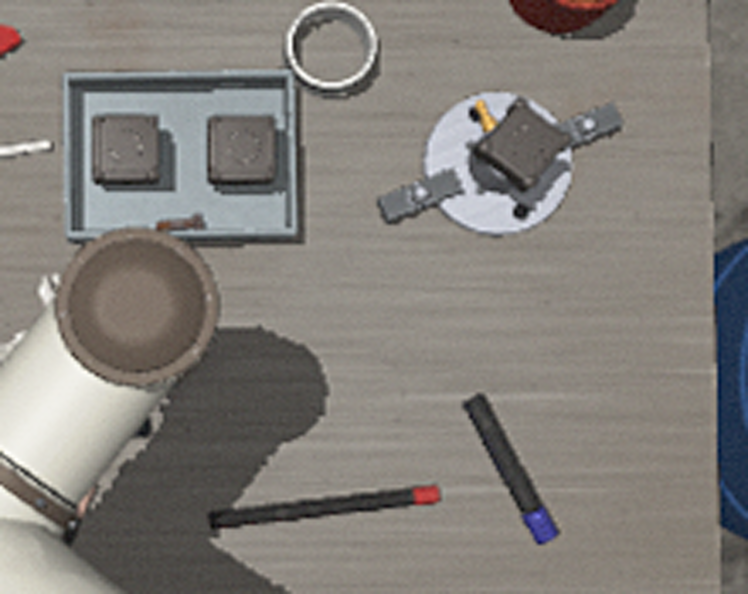

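The picture shows both hard plugs upright in the tray at (126,148) and (241,150), and the soft plug seated on the pipe at (520,143). The robot touches nothing.

```bash
python3 -c "
from bench import *
print(job_done())"
```

```text
the job is handed in; nothing more can be done
None
```

The job is handed in: the soft plug (the middle one) is in the pipe with its shoulder on the rim, both hard plugs are in the scrap tray, and it took about 29 s with the end-of-move force readings inside the limits.

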